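# Balance a flange with weights and rider

### The job

Weigh the flange that lies on the trip balance: set weights from the tray gently on the empty pan, standing upright, and slide the rider along its beam until the balance, let go, comes to rest level with its pointer at the centre mark. The knife edges are delicate, so nudge the rider with light fingertip pushes, do not clamp it hard, and never press hard on the pans. Leave the flange lying on its pan as it is, the weights you do not need standing in the tray, and everything else on the bench alone.

Things in the scene. Friction and masses are not known exactly. Their poses are not given: they have to be found in the camera images.
- balance: two-pan trip balance, cream cast base 300 mm (its y) x 130 mm (its x), fixed. Origin: centre of its underside, on the bench. Its x points away from the operator, y to the part pan (left), z up. The beam swings about an axis along x, 75 mm up; a thin black pointer stands up in its middle before a small white scale plate (top 125 mm, a black centre mark above it)
- beam (a joint): tilt of the beam, rad: 0 level, positive with the weight pan down, negative with the part pan down; stops at -0.12 (where it starts) and 0.12, pans then 13 mm up or down. Near level it is soft and damped: about 0.007 rad per gram of unbalance, at rest after some 2 s; more than about 17 g of unbalance puts it on a stop
- rider (a joint): place of the rider on its beam, m: 0 at its left end (60 mm to +y of the balance's middle), 0.12 at its right end (60 mm to -y). It slides with about 1.2 N of friction and stays where it is left. Each mm towards -y counts as 1 g more on the weight pan; at 0 the empty balance is level, so its reading in mm is grams
- rider_grip (a point): upright brass handle of the rider: flat-sided block 14 mm wide the way it slides (balance y), 16 mm deep; this point is on its middle, 15 mm below its top and 29 mm above the top of its 4 mm thick beam, 111 mm above the bench at level and 116 mm to the balance's -x. It rises and falls with the beam, up to 7 mm. While it is pushed or held the beam is too: let go to read the balance
- part_pan_top (a point): centre of the top of the part pan (balance +y), on which the flange lies: flat steel disc, diameter 150, 4 mm thick, centre 110 mm from the beam's axis, top 104 mm above the bench at level. Both pans stay horizontal and only rise and fall, so it does not matter where on a pan a load stands
- weight_pan_top (a point): centre of the top of the empty weight pan (balance -y), same size as the part pan. It gives way softly when loaded or pressed, until the beam meets its stop: the force that holds it at level is the unbalanced weight
- flange_center (a point): dark steel hub flange, the part to be weighed: disc diameter 72, 8 mm thick, with a hub diameter 36, 28 mm high in all; this point is on its axis half-way up (14 mm). Its mass is not known: anything from 217 to 410 g
- w500_center (a point): 500 g knob weight, plain steel, standing upright: cylinder diameter 38 mm, 47 mm high, with a narrow neck and a knob diameter 22 mm on top, 62 mm high in all; this point is on its axis half-way up (31 mm above its underside). Stands in the weight tray at the start, anywhere in the row. Heavier than the flange.
- w200_center (a point): 200 g knob weight, plain steel, standing upright: cylinder diameter 29 mm, 34 mm high, with a narrow neck and a knob diameter 16 mm on top, 46 mm high in all; this point is on its axis half-way up (23 mm above its underside). Stands in the weight tray at the start, anywhere in the row.
- w100_center (a point): 100 g knob weight, plain steel, standing upright: cylinder diameter 23 mm, 27 mm high, with a narrow neck and a knob diameter 13 mm on top, 37 mm high in all; this point is on its axis half-way up (18.5 mm above its underside). Stands in the weight tray at the start, anywhere in the row.
- w50_center (a point): 50 g knob weight, plain steel, standing upright: cylinder diameter 18 mm, 22 mm high, with a narrow neck and a knob diameter 11 mm on top, 31 mm high in all; this point is on its axis half-way up (15.5 mm above its underside). Stands in the weight tray at the start, anywhere in the row.
- tray: shallow wooden weight tray, 226 mm (its x) x 96 mm (its y), floor 6 mm thick, lip 10 mm above the bench, fixed; origin: centre of its underside. The four weights stand in a row along its x, 50 mm apart
- calculator: grey pocket calculator, 150 x 78 x 14 mm, lying flat; bystander
- pen: white pen 140 mm long, lying; bystander
- caliper: digital caliper, 200 mm long, lying; bystander
- gear_blank: dark steel gear blank, diameter 68, 24 mm high, on the bench; bystander, not the part to be weighed
- rubber_discs: two stacked black rubber sample discs, diameter 112, 24 mm high; bystander
- wash_bottle: white closed bottle, diameter 60, 150 mm high, standing; bystander
- bush: brass bush, diameter 42, 35 mm high, standing on the bench; bystander, not a weight
Not all that is in view belongs to the job. Leave any green look-alike of the part that bears w500_center alone. What is shaped like the part that bears flange_center but brown is not meant.

How it is judged:
By the outcome, as a careful person would: the job done as asked, in the order asked, and still so for the second after the job is handed in, with the robot touching nothing.
It also fails if it takes over 72 s, if anything falls off the work surface, if the arm or the gripper's body presses on something with over 40 N, if the wrist force passes 120 N, or if a joint passes its speed limit or range.

### The arm

A 7-joint arm with a two-finger parallel gripper is mounted at the origin on the work surface. World frame = base frame: x ahead of the robot, y to its left, z up, the work surface at z = 0. Lengths are in m, angles in rad, forces in N, time in s.
With the tool pointing down it reaches from about 0.425 to 0.825 m from the base axis. Payload 3.6 kg.
Tool frame: the origin (TCP) lies midway between the tips of the shut fingers; the grasp point (between the pads) lies 19 mm behind it; z points along the fingers, y is the line along which they close (so a half turn about z gives the same grasp; the last joint's range is limited). The gripper opens to 93 mm and grips with 3 to 60 N. Pads are 15 mm wide; open, the fingers measure 128 mm over their backs; the gripper's body (75 mm by 188 mm) begins 65 mm behind the grasp point.
Start: joints at [1.093, 0.615, -0.013, 1.423, 0.008, 1.103, -0.04], TCP at [0.283, -0.585, 0.219] pointing down, gripper open.
Joint ranges: [-3.12, 3.12], [-0.3, 2.06], [-1.34, 1.32], [0.26, 2.42], [-1.36, 4.5], [0.01, 1.98], [-2.84, 2.84]. Speed limits (rad/s): [2.79, 2.79, 3.14, 3.14, 3.14, 3.14, 3.14].

### API

Orientations are given as a 3x3 rotation matrix whose columns are the frame's x, y, z axes.
In Python, from workcell import r gives the robot as it stands.
- The arm moves only by the shell command python3 -m jog 'ROWS'. ROWS is JSON, one flat list of numbers, 5 for each row, row after row: the shift along the tool's x, y, z in mm, then the turn about the tool's z in rad, then the finger opening in mm, from 0 to 93. A call has 1 to 20 rows; each row is the pose to reach, as a shift and turn from the pose commanded when the call began, along the tool's axes at that moment; what a row does not reach only later rows make up. A row lasts 1/10 s, in which the tool goes at most 50 mm and 8.59 degrees, less where a joint would pass 70% of its speed; a pose out of reach is approached as far as the arm can. A call with a gripper value outside its range is refused whole. The fingers move at their own pace and stop on an object; the grip force is fixed at half the most. Time passes only in rows, so rows that repeat a pose let the fingers close. It gives the time, the measured TCP pose, the force, the opening and the grip force at its end, in the units of the state.
- r.observe(): the state, without advancing time (a new reading comes with each control period).
- r.get_image(name): name is "side" or "top" or "wrist"; returns a dict with "frame" (420x560x3 uint8, red, green, blue), "mtx" (3x3 intrinsics, pixels), "eye" and "rotation" of the camera in the world; the wrist camera has in their place "mount" (4x4, takes a point from camera to tool coordinates, whose origin is the TCP and whose axes are the flange's). Camera axes: x right, y up, looking along -z (the intrinsics and any distortion apply to the point x, -y, -z); pixel columns grow to the right and rows downward; lengths in m; the calibration is good to about 2 mm. The wrist camera is an equidistant fisheye: a pixel r from the principal point sees the ray r / f radians off the axis. A picture is of the moment at which its call begins: read the wrist's pose just before it. There is no depth.
- r.close_job(): hands the job in; it is judged then, once.
The state is a dict: "t": time; "q": joint angles; "qvel": joint speeds; "effort": joint torques, N m; "position": TCP position; "eef_rot": TCP orientation; "ft_force": force on the tool from outside, world axes, zero at the start; "wrist_torque": the same for the moment, N m; "width": finger opening in m; "grip_force": force on a finger pad.
Only numpy, scipy, OpenCV 4.12 (cv2) and the standard library are available. Lean on these libraries where they do the work, as an engineer would, in place of code of your own. Each camera call takes 0.05 s, during which the arm holds its last target. There are 200 camera calls.

## Working session

There is one attempt and no reset: what is moved stays moved. The work goes in short steps, Python scripts to look and compute and a shell command to move; the robot and the scene stay as the last step left them, time stands still between calls to the robot, and variables do not carry over. Pictures are saved under pics/ and viewed, at most 10 in all, crops included, and the job is handed in when it is done.

```bash
ls; mkdir -p pics
python3 - <<'E'
from workcell import r
import cv2,numpy as np
o=r.observe();print(o['t'],o['position'],np.round(o['eef_rot'],3).tolist(),o['width'])
for n in ['top','side']:
    d=r.get_image(n);cv2.imwrite(f'pics/{n}0.png',d['frame'][:,:,::-1]);print(n,d['mtx'].tolist(),d['eye'],np.round(d['rotation'],4).tolist(),d.keys())
E
```

```text
pics
0.0 [ 0.28285696 -0.58435731  0.21748215] [[0.9, 0.436, -0.001], [0.436, -0.9, 0.002], [-0.0, -0.003, -1.0]] 0.09307487980825511
top [[419.2588823344969, 0.0, 280.43508166810295], [0.0, 419.2588823344969, 212.90115552964218], [0.0, 0.0, 1.0]] [0.45375339 0.03574522 1.3404811 ] [[-0.0207, 0.9963, -0.0834], [-0.9997, -0.0195, 0.0148], [0.0132, 0.0836, 0.9964]] dict_keys(['frame', 'mtx', 'eye', 'rotation'])
side [[429.8874319876928, 0.0, 281.20563664825244], [0.0, 429.8874319876928, 208.86365951306166], [0.0, 0.0, 1.0]] [ 0.42935003 -0.69556403  0.80083766] [[0.9808, 0.1191, -0.1547], [-0.1942, 0.6745, -0.7123], [0.0195, 0.7286, 0.6847]] dict_keys(['frame', 'mtx', 'eye', 'rotation'])
```

View pics/top0.png

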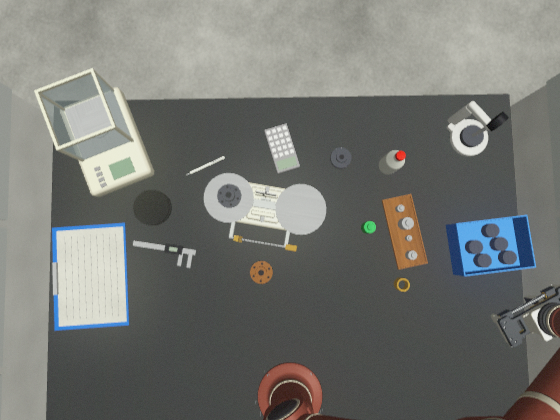

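View pics/side0.png

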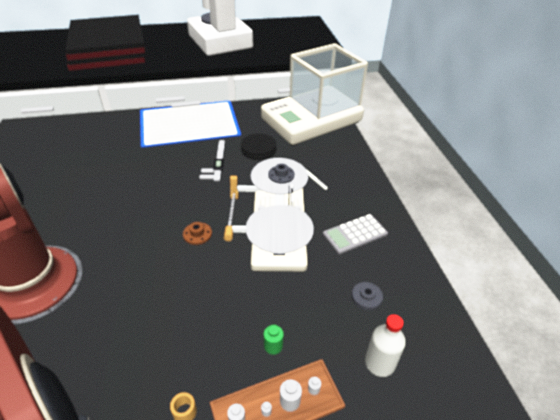

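The top view shows the balance at about (265,205), with the flange on its left pan. The tray is at (405,232) with four weights, and the rider beam runs from (237,238) to (290,247). The side view shows the same things. I'll crop these areas closer.

```bash
cat > h.py <<'E'
from workcell import r
import cv2,numpy as np
def ray(d,u,v):
    K=np.array(d['mtx']);x=(u-K[0,2])/K[0,0];y=(v-K[1,2])/K[1,1]
    return np.array(d['eye']),np.array(d['rotation'])@np.array([x,-y,-1.])
def onz(d,u,v,z):
    e,w=ray(d,u,v);return e+w*(z-e[2])/w[2]
def proj(d,p):
    c=np.array(d['rotation']).T@(np.array(p)-d['eye']);K=np.array(d['mtx'])
    return K[0,0]*c[0]/-c[2]+K[0,2],K[1,1]*-c[1]/-c[2]+K[1,2]
def wproj(d,o,p):
    M=np.array(d['mount']);t=np.array(o['eef_rot']).T@(np.array(p)-o['position'])
    c=M[:3,:3].T@(t-M[:3,3]);K=np.array(d['mtx']);a=np.array([c[0],-c[1],-c[2]])
    rr=np.hypot(a[0],a[1]);th=np.arctan2(rr,a[2]);return K[0,0]*th*a[0]/rr+K[0,2],K[1,1]*th*a[1]/rr+K[1,2]
def wonz(d,o,u,v,z):
    K=np.array(d['mtx']);x=(u-K[0,2])/K[0,0];y=(v-K[1,2])/K[1,1];th=np.hypot(x,y);s=np.sin(th)/max(th,1e-9)
    c=np.array([x*s,-y*s,-np.cos(th)]);M=np.array(d['mount']);R=np.array(o['eef_rot'])
    e=R@M[:3,3]+o['position'];w=R@(M[:3,:3]@c);return e+w*(z-e[2])/w[2]
E
python3 - <<'E'
import cv2,numpy as np
t=cv2.imread('pics/top0.png');s=cv2.imread('pics/side0.png')
a=cv2.resize(t[165:265,195:335],None,fx=4,fy=4,interpolation=2)
b=cv2.resize(t[185:275,375:435],None,fx=4,fy=4,interpolation=2)
c=np.zeros((600,800,3),np.uint8);c[:400,:560]=a;c[:360,560:800]=b
e=cv2.resize(s[360:420,205:355],None,fx=2.6,fy=3.3,interpolation=2)[:198]
c[402:402+e.shape[0],:e.shape[1]]=e
g=cv2.resize(s[160:275,210:330],None,fx=2,fy=1.7,interpolation=2);c[402:402+g.shape[0],400:400+g.shape[1]]=g
cv2.imwrite('pics/c1.png',c)
E
```

```text
(no output)
```

View pics/c1.png

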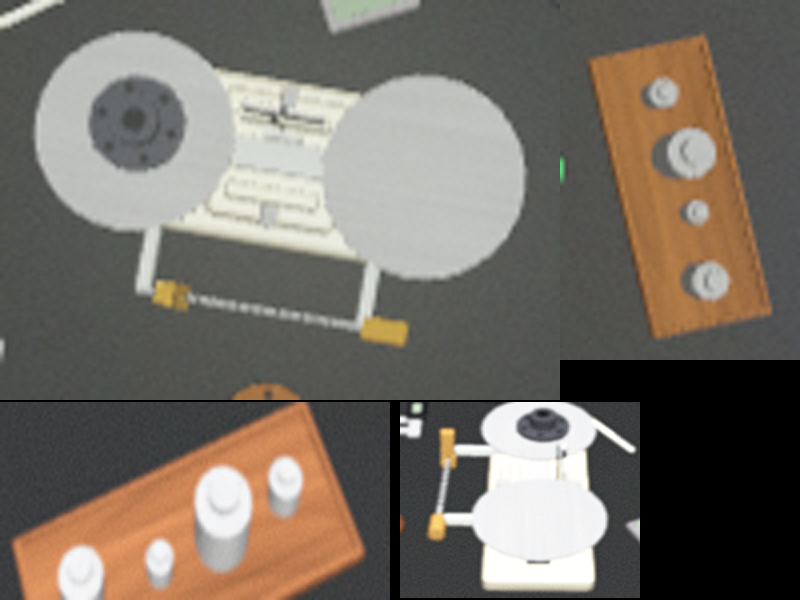

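The crop shows the tray row from the far end: w100, w500, w50, w200. The rider is the tall handle at the left end of its beam, and the right-hand brass block is a fixed counterweight. Next I compute positions.

Run:
```python
from h import *
d=r.get_image('top');s=r.get_image('side');f=lambda u,v:(375+(u-560)/4,185+v/4)
g=lambda u,v:(195+u/4,165+v/4)
W={}
for n,(u,v),z in [('100',(663,91),.043),('500',(693,150),.068),('50',(698,211),.037),('200',(712,279),.052)]:
    p=onz(d,*f(u,v),z);W[n]=p;print(n,np.round(p,4),'side px',np.round(proj(s,p)))
print('tray c',onz(d,*f(681,187),.01))
pw=onz(d,*g(425,176),.117);pp=onz(d,*g(135,130),.091);print('pans',pw,pp,np.linalg.norm((pw-pp)[:2]))
ri=onz(d,*g(172,294),.12);print('rider',ri)
row=(W['100']-W['200'])[:2];print('row angle',np.degrees(np.arctan2(row[1],row[0])),np.linalg.norm(row))
by=(pp-pw)[:2];print('bal y angle',np.degrees(np.arctan2(by[1],by[0])))
th=np.arctan2(by[1],by[0]);y=np.array([np.cos(th),np.sin(th)]);x=np.array([y[1],-y[0]]);c=(pw+pp)[:2]/2
q=ri[:2]-c;print('center',c,'rider in bal',q@x,q@y,'expected -.116,.060')
for n in [pw,pp,ri]:print(np.round(proj(s,n)))
o=r.observe();R=o['eef_rot'];print('yaw of tool x',np.degrees(np.arctan2(R[1,0],R[0,0])))
t=np.array([W['200'][0],W['200'][1],.1]);print('shift tool mm to w200',R.T@(t-o['position'])*1000)
```

```text
100 [ 0.5711 -0.3594  0.043 ] side px [314. 379.]
500 [ 0.5232 -0.3727  0.068 ] side px [290. 385.]
50 [ 0.4772 -0.3844  0.037 ] side px [265. 404.]
200 [ 0.4246 -0.3879  0.052 ] side px [235. 408.]
tray c [ 0.49703732 -0.38037665  0.01      ]
pans [ 0.56638951 -0.04376804  0.117     ] [0.60759239 0.17096393 0.091     ] 0.21864925509330826
rider [0.48371078 0.14226445 0.12      ]
row angle 11.023771040485757 0.14921478911964164
bal y angle 79.13807875950664
center [0.58699095 0.06359794] rider in bal -0.11625395746554332 0.05779472394544963 expected -.116,.060
[279. 228.]
[278. 175.]
[232. 179.]
yaw of tool x 25.832861709753058
shift tool mm to w200 [ 213.17930588 -115.17417487  118.10599259]
```

```bash
python3 -m jog '[43,-23,0,0.07,60, 85,-46,0,0.14,60, 128,-69,30,0.2,60, 170,-92,60,0.25,60, 213,-115,90,0.25,60, 213,-115,98,0.25,60, 213,-115,98,0.25,60]'
python3 - <<'E'
from h import *
o=r.observe();d=r.get_image('wrist');cv2.imwrite('pics/w1.png',d['frame'][:,:,::-1])
print(d['mtx'].tolist(),np.round(d['mount'],3).tolist())
print(wproj(d,o,[.4246,-.3879,.052]),wproj(d,o,[.4772,-.3844,.037]),wproj(d,o,o['position']+[0,0,-.09]))
E
```

```text
t: 0.9
position: [0.4261, -0.3833, 0.1179]
eef_rot: [[0.978, 0.207, -0.004], [0.207, -0.978, 0.007], [-0.002, -0.007, -1.0]]
ft_force: [-0.9, 0.1, 0.4]
width: 0.06
grip_force: 0.0
[[325.19226210127806, 0.0, 275.51802086282987], [0.0, 325.19226210127806, 210.37253909367251], [0.0, 0.0, 1.0]] [[0.001, 0.971, 0.238, 0.067], [1.0, -0.001, 0.001, 0.0], [0.001, 0.238, -0.971, -0.166], [0.0, 0.0, 0.0, 1.0]]
(np.float64(281.95014848150424), np.float64(226.73997458531406)) (np.float64(291.88586000647945), np.float64(154.7846408469407)) (np.float64(276.47317723487856), np.float64(215.3167262376293))
```

View pics/w1.png

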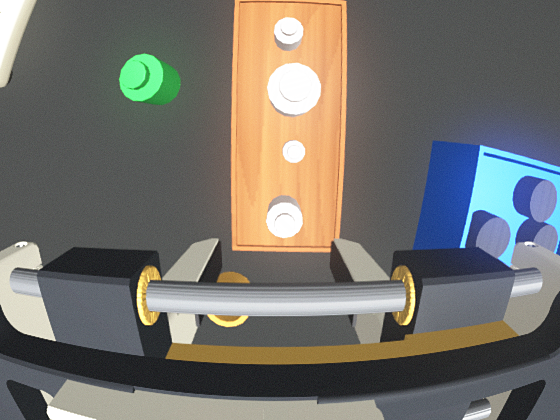

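The wrist view shows the tray lined up with the tool: w200 knob at (285,217), w50 at (293,151), w100 at (288,26).

Run:
```python
from h import *
o=r.observe();d=r.get_image('wrist');R=np.array(o['eef_rot'])
for n,u,v,z in [('200',285,217,.052),('100',288,27,.043),('50',293,150,.037)]:
    p=wonz(d,o,u,v,z);print(n,p,R.T@(p-o['position'])*1000)
```

```text
200 [ 0.43086137 -0.39288058  0.052     ] [ 4.7433419   6.93975518 67.64668555]
100 [ 0.57187769 -0.36590187  0.043     ] [148.31630395   9.10800538  76.39631937]
50 [ 0.47981713 -0.38906688  0.037     ] [53.48219954 13.1590784  82.54818312]
```

```bash
python3 -m jog '[4,6,35,0,60, 4,6,70,0,60, 4,6,100,0,60, 4,6,106,0,60, 4,6,106,0,60, 4,6,106,0,20, 4,6,106,0,20, 4,6,106,0,20, 4,6,106,0,20,4,6,106,0,20]'
python3 -m jog '[0,0,-8,0,20, 0,0,-45,0,20, 0,0,-95,0,20, 0,0,-140,0,20, 0,0,-155,0,20, 0,0,-155,0,20]'
python3 - <<'E'
from h import *
o=r.observe();R=np.array(o['eef_rot']);print(np.degrees(np.arctan2(R[1,0],R[0,0])))
print(R.T@(np.array([.566,-.018,.0])-o['position'])*1000)
d=r.get_image('wrist');cv2.imwrite('pics/w2.png',d['frame'][:,:,::-1])
E
```

```text
t: 2.0
position: [0.4301, -0.3927, 0.0153]
eef_rot: [[0.98, 0.2, -0.0], [0.2, -0.98, 0.001], [0.0, -0.001, -1.0]]
ft_force: [-0.5, 2.9, 5.9]
width: 0.0286
grip_force: 30.0
t: 2.6
position: [0.4313, -0.3957, 0.173]
eef_rot: [[0.98, 0.199, 0.006], [0.199, -0.98, -0.006], [0.004, 0.007, -1.0]]
ft_force: [-0.2, -0.1, -2.9]
width: 0.0286
grip_force: 30.0
11.478874450394633
[ 206.46465464 -344.45007179  171.67910825]
```

View pics/w2.png

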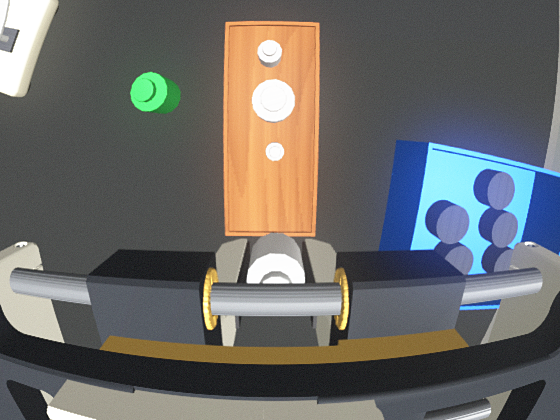

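w200 is held upright between the fingers at (275,270), and the tray otherwise looks unchanged. Carrying it to the weight pan.

```bash
python3 -m jog '[15,-20,0,0,20, 46,-63,0,0,20, 80,-110,0,0,20, 113,-155,0,0,20, 146,-200,0,0,20, 179,-245,0,0,20, 208,-285,0,0,20, 226,-310,0,0,20, 232,-318,0,0,20, 232,-318,10,0,20, 232,-318,22,0,20,232,-318,30,0,20, 232,-318,33,0,20, 232,-318,33,0,20]'
python3 - <<'E'
from h import *
o=r.observe();print(o['position'],o['ft_force'])
d=r.get_image('side');cv2.imwrite('pics/s2.png',cv2.resize(d['frame'][130:280,200:340,::-1],None,fx=4,fy=4,interpolation=2))
E
```

```text
t: 4.05
position: [0.5929, -0.0377, 0.1357]
eef_rot: [[0.98, 0.197, -0.002], [0.197, -0.98, -0.001], [-0.002, 0.0, -1.0]]
ft_force: [0.0, -0.2, -2.4]
width: 0.0286
grip_force: 30.0
[ 0.59289247 -0.03766518  0.13574815] [ 0.04954919 -0.21660672 -2.36297571]
```

View pics/s2.png

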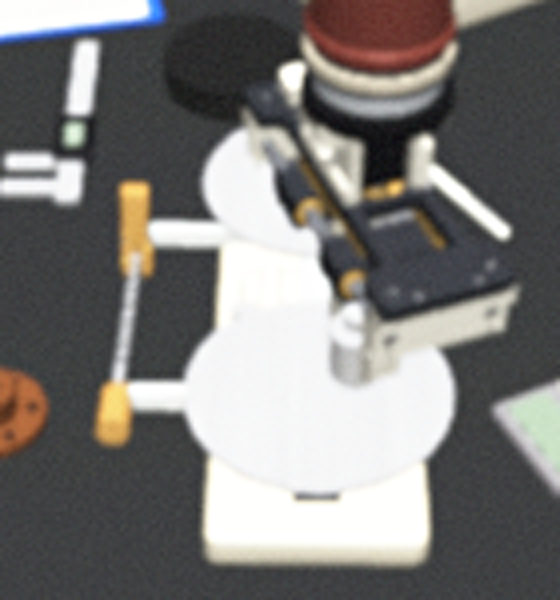

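w200 hangs upright over the far side of the weight pan at (350,365), and the part pan is down. Lowering gently.

```bash
python3 -m jog '[0,0,2,0,20, 0,0,4,0,20, 0,0,6,0,20, 0,0,7,0,20, 0,0,8,0,20, 0,0,8,0,20,0,0,8,0,20]'
```

```text
t: 4.8
position: [0.5939, -0.0359, 0.1287]
eef_rot: [[0.98, 0.2, 0.0], [0.2, -0.98, 0.0], [0.0, 0.0, -1.0]]
ft_force: [-0.6, 0.4, -1.8]
width: 0.0283
grip_force: 30.0
```

```bash
python3 -m jog '[0,0,1,0,20, 0,0,2,0,20, 0,0,2,0,20, 0,0,2,0,20]'; python3 -m jog '[0,0,1,0,20, 0,0,1,0,20, 0,0,1,0,20]'
```

```text
t: 5.2
position: [0.594, -0.036, 0.127]
eef_rot: [[0.98, 0.199, 0.001], [0.199, -0.98, -0.0], [0.0, 0.0, -1.0]]
ft_force: [-0.1, -0.5, 1.9]
width: 0.0285
grip_force: 30.0
t: 5.5
position: [0.594, -0.0362, 0.1257]
eef_rot: [[0.98, 0.199, 0.0], [0.199, -0.98, -0.0], [0.0, 0.0, -1.0]]
ft_force: [-1.2, -0.2, 2.0]
width: 0.0286
grip_force: 30.0
```

```bash
python3 -m jog '[0,0,-1,0,20, 0,0,-1,0,32, 0,0,-1,0,50, 0,0,-1,0,60, 0,0,-1,0,60, 0,0,-1,0,60, 0,0,-30,0,60, 0,0,-70,0,60, 0,0,-70,0,60]'
python3 - <<'E'
from h import *
o=r.observe();R=np.array(o['eef_rot']);print(o['position'],o['ft_force'])
print(R.T@(np.array([.5715,-.364,.12])-o['position'])*1000)
E
```

```text
t: 6.4
position: [0.5977, -0.0362, 0.2012]
eef_rot: [[0.98, 0.199, 0.012], [0.199, -0.98, -0.0], [0.012, 0.003, -1.0]]
ft_force: [0.9, 0.1, 0.1]
width: 0.06
grip_force: 0.0
[ 0.59766047 -0.03616309  0.20119731] [0.85180848 0.07537898 0.12828875]
[-91.9014853  315.83354315  80.97963427]
```

```bash
python3 -m jog '[-10,30,0,0,50, -23,79,0,0,50, -36,125,0,0,50, -50,172,0,0,50, -64,220,15,0,50, -78,267,40,0,50, -88,303,70,0,50,-92,316,80,0,50,-92,316,80,0,50]'
python3 - <<'E'
from h import *
d=r.get_image('top');print('bottle',onz(d,401,156,.15),onz(d,390,165,.1))
o=r.observe();R=np.array(o['eef_rot']);d=r.get_image('wrist');p=wproj(d,o,[.5715,-.364,.043]);print(p)
f=d['frame'];u,v=map(int,p);c=f[v-70:v+70,u-70:u+70];cv2.imwrite('pics/w3.png',cv2.resize(c[:,:,::-1],None,fx=4,fy=4))
E
```

```text
t: 7.3
position: [0.5635, -0.3663, 0.1125]
eef_rot: [[0.981, 0.194, -0.006], [0.194, -0.981, 0.001], [-0.006, -0.003, -1.0]]
ft_force: [0.0, -0.2, 0.7]
width: 0.0498
grip_force: 0.0
bottle [ 0.71171493 -0.33425264  0.15      ] [ 0.69567029 -0.31533995  0.1       ]
(np.float64(278.3095985677323), np.float64(215.091072414061))
```

View pics/w3.png

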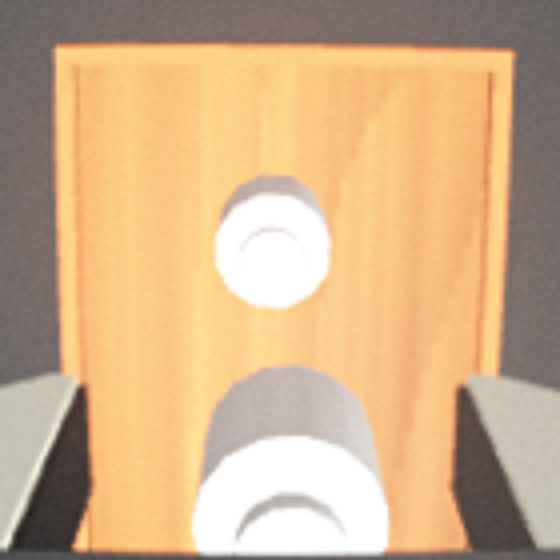

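w100's knob is at (276,207) in the wrist image, just ahead of the tool centre. w500 is clear behind it.

Run:
```python
from h import *
o=r.observe();d=r.get_image('wrist');R=np.array(o['eef_rot']);p=wonz(d,o,276.3,207.5,.043);print(p,R.T@(p-o['position'])*1000)
```

```text
[ 0.57869646 -0.35958572  0.043     ] [10.7464434   0.47119507 72.92717554]
```

```bash
python3 -m jog '[9,1,30,0,50, 9,1,65,0,50, 9,1,92,0,50, 9,1,98,0,50, 9,1,98,0,50, 9,1,98,0,15, 9,1,98,0,15, 9,1,98,0,15, 9,1,98,0,15]'
python3 -m jog '[0,0,-8,0,15, 0,0,-45,0,15, 0,0,-95,0,15, 0,0,-140,0,15, 0,0,-160,0,15, 0,0,-160,0,15]'
python3 - <<'E'
from h import *
o=r.observe();R=np.array(o['eef_rot'])
print(R.T@(np.array([.539,-.05,.145])-o['position'])*1000)
E
```

```text
t: 8.35
position: [0.5762, -0.363, 0.0187]
eef_rot: [[0.98, 0.199, 0.001], [0.199, -0.98, -0.0], [0.001, 0.0, -1.0]]
ft_force: [-0.0, -0.2, 2.6]
width: 0.0225
grip_force: 8.8
t: 8.95
position: [0.5777, -0.3647, 0.1826]
eef_rot: [[0.98, 0.199, 0.008], [0.199, -0.98, -0.005], [0.007, 0.006, -1.0]]
ft_force: [0.2, -0.3, -1.0]
width: 0.0217
grip_force: 30.0
[  24.47974121 -316.30569108   35.76803534]
```

```bash
python3 -m jog '[2,-20,0,0,15, 5,-65,0,0,15, 8,-110,0,0,15, 12,-155,0,0,15, 16,-200,0,0,15, 20,-245,0,0,15, 23,-285,0,0,15, 24,-310,0,0,15, 24,-316,15,0,15, 24,-316,30,0,15, 24,-316,40,0,15, 24,-316,43,0,15, 24,-316,43,0,15,24,-316,43,0,15]'
python3 -m jog '[0,0,2,0,15, 0,0,4,0,15, 0,0,6,0,15, 0,0,6,0,15, 0,0,6,0,15]'
```

```text
t: 10.35
position: [0.5365, -0.0491, 0.1349]
eef_rot: [[0.98, 0.199, 0.001], [0.199, -0.98, -0.0], [0.001, 0.0, -1.0]]
ft_force: [-0.6, 0.3, -0.9]
width: 0.0219
grip_force: 30.0
t: 10.85
position: [0.5365, -0.049, 0.1289]
eef_rot: [[0.98, 0.199, 0.001], [0.199, -0.98, -0.0], [0.001, 0.001, -1.0]]
ft_force: [0.0, -1.4, 0.3]
width: 0.0222
grip_force: 30.0
```

```bash
python3 -m jog '[0,0,1,0,15, 0,0,2,0,15, 0,0,2,0,15]'
```

```text
t: 11.15
position: [0.5363, -0.0486, 0.1266]
eef_rot: [[0.98, 0.2, 0.0], [0.2, -0.98, 0.0], [0.0, -0.0, -1.0]]
ft_force: [-0.3, -0.6, 1.0]
width: 0.0219
grip_force: 30.0
```

```bash
python3 -m jog '[0,0,-1,0,15, 0,0,-1,0,25, 0,0,-1,0,40, 0,0,-1,0,50, 0,0,-1,0,50, 0,0,-30,0,50, 0,0,-60,0,50, 0,0,-60,0,50]'
python3 - <<'E'
from h import *
o=r.observe();R=np.array(o['eef_rot'])
print(o['position'],R.T@(np.array([.483,.142,.16])-o['position'])*1000)
d=r.get_image('side');cv2.imwrite('pics/s3.png',cv2.resize(d['frame'][130:280,200:340,::-1],None,fx=4,fy=4,interpolation=2))
E
```

```text
t: 11.95
position: [0.5391, -0.0488, 0.1905]
eef_rot: [[0.98, 0.199, 0.009], [0.199, -0.98, -0.0], [0.008, 0.002, -1.0]]
ft_force: [-0.2, 0.1, 0.3]
width: 0.0503
grip_force: 0.0
[ 0.53906573 -0.04883374  0.19045624] [ -17.14224732 -198.24346255   29.90212409]
```

View pics/s3.png

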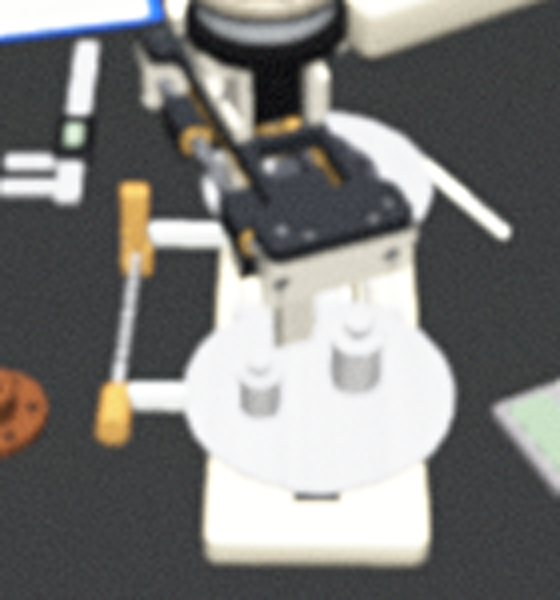

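Both weights stand upright on the weight pan, at (260,390) and (357,360), and that pan is still up. So the flange is over 300 g, and the rider supplies the rest.

```bash
python3 -m jog '[-2,-25,0,0.05,50, -6,-65,0,0.15,50, -9,-108,5,0.25,45, -13,-150,12,0.35,40, -16,-185,18,0.39,40, -17,-198,20,0.39,40, -17,-198,20,0.39,40]'
python3 - <<'E'
from h import *
o=r.observe();R=np.array(o['eef_rot']);d=r.get_image('wrist');f=d['frame']
hsv=cv2.cvtColor(f,cv2.COLOR_RGB2HSV);m=cv2.inRange(hsv,(12,110,90),(28,255,255))
n,_,st,c=cv2.connectedComponentsWithStats(m)
for i in range(1,n):
    if st[i,4]>60: print(st[i],c[i])
p=wproj(d,o,[.4837,.1423,.119]);print(p,np.degrees(np.arctan2(R[1,0],R[0,0])))
cv2.imwrite('pics/w4.png',f[:,:,::-1])
E
```

```text
t: 12.7
position: [0.4787, 0.1437, 0.1656]
eef_rot: [[0.983, -0.183, -0.003], [-0.183, -0.983, -0.0], [-0.003, 0.001, -1.0]]
ft_force: [-0.1, -0.2, 0.2]
width: 0.0398
grip_force: 0.0
[254 191  29  41 900] [267.99444444 211.62222222]
[440 200  37  22 692] [459.1849711  210.86416185]
[346 243  23  18 127] [354.95275591 249.41732283]
[178 268  19  60 625] [185.0752 297.5712]
[359 270  15  58 365] [368.25479452 300.30136986]
[ 123  334  306   30 3496] [273.80577803 351.90675057]
(np.float64(277.17662549103875), np.float64(223.94978409926995)) -10.537041597429903
```

View pics/w4.png

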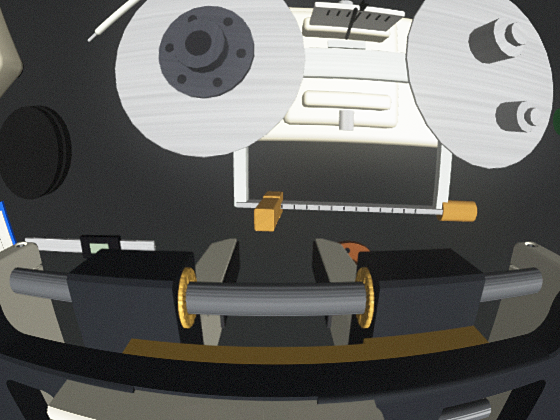

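The rider handle's top is at about (267,218), at the left end of its beam, with the beam ends at (237,205) and (443,211).

Run:
```python
from h import *
o=r.observe();d=r.get_image('wrist');R=np.array(o['eef_rot']);p=wonz(d,o,267,218,.119);print(p,R.T@(p-o['position'])*1000)
y=np.array([np.cos(1.381),np.sin(1.381)]);x=np.array([y[1],-y[0]]);c=np.array([.587,.0636]);print((p[:2]-c)@x,(p[:2]-c)@y)
```

```text
[0.49014754 0.14592324 0.119     ] [ 9.36804932 -6.46429098 47.03053316]
-0.11064425992191532 0.06257285346682777
```

```bash
python3 -m jog '[7,-3,20,-0.005,40, 7,-3,45,-0.005,40, 7,-3,60,-0.005,40, 7,-3,62,-0.005,40, 7,-3,62,-0.005,40]'
python3 -m jog '[0,5,0,0,40, 0,9,0,0,40, 0,12,0,0,40, 0,15,0,0,40, 0,18,0,0,40, 0,18,0,0,40]'
python3 - <<'E'
from h import *
o=r.observe();d=r.get_image('wrist');f=d['frame']
a=f[:,:,::-1].copy();a=cv2.resize(a,(784,588));cv2.imwrite('pics/w5.png',a)
E
```

```text
t: 13.3
position: [0.4882, 0.1416, 0.1048]
eef_rot: [[0.983, -0.186, 0.0], [-0.186, -0.983, -0.001], [0.0, 0.001, -1.0]]
ft_force: [0.2, 0.7, 0.5]
width: 0.0401
grip_force: 0.0
t: 13.9
position: [0.4842, 0.1254, 0.1049]
eef_rot: [[0.983, -0.184, 0.0], [-0.184, -0.983, -0.0], [0.0, 0.0, -1.0]]
ft_force: [0.4, 0.8, -0.0]
width: 0.0404
grip_force: 0.3
```

View pics/w5.png

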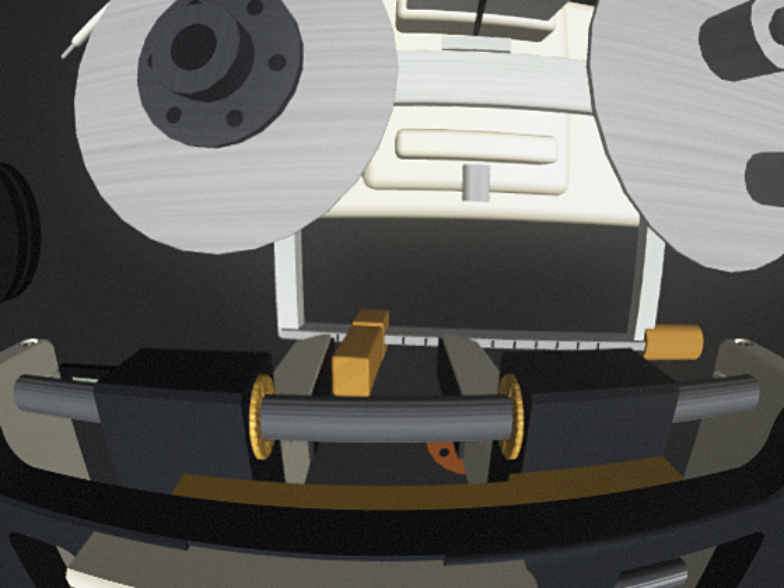

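The left finger is pushing the rider, which has started to slide along the ticks, and the pointer is at the top near (480,10). That was my tenth picture, so from here I measure numerically. Pushing on.

```bash
python3 -m jog '[0,5,0,0,40, 0,10,0,0,40, 0,15,0,0,40, 0,20,0,0,40, 0,25,0,0,40, 0,30,0,0,40, 0,35,0,0,40, 0,40,0,0,40, 0,45,0,0,40, 0,45,0,0,40, 0,41,0,0,40, 10,41,0,0,40, 25,41,0,0,40, 35,41,0,0,40, 35,41,0,0,40, 35,41,0,0,40]'
cat >> h.py <<'E'
C=np.array([.587,.0636]);TH=1.381
BY=np.array([np.cos(TH),np.sin(TH)]);BX=np.array([BY[1],-BY[0]])
def bal(x,y,z): return np.r_[C+BX*x+BY*y,z]
E
python3 - <<'E'
from h import *
o=r.observe();d=r.get_image('wrist');f=d['frame'];np.save('f1.npy',f)
print((o['position'][:2]-C)@BX,(o['position'][:2]-C)@BY)
for z in (.075,.1,.125): print(z,wproj(d,o,bal(0,0,z)),wproj(d,o,bal(0,.006,z)))
u,v=map(int,wproj(d,o,bal(0,0,.11)));g=cv2.cvtColor(f,cv2.COLOR_RGB2GRAY)
print(u,v);b=g[max(0,v-30):v+30:2,u-34:u+34:2]
for i,row in enumerate(b): print(max(0,v-30)+2*i,' '.join('%3d'%k for k in row))
E
```

```text
t: 15.55
position: [0.5108, 0.0791, 0.1044]
eef_rot: [[0.983, -0.183, -0.001], [-0.183, -0.983, -0.0], [-0.001, 0.0, -1.0]]
ft_force: [0.3, 0.1, 0.9]
width: 0.0398
grip_force: 0.0
-0.07773890167473879 0.0008917309279758007
0.075 (np.float64(278.9352846936214), np.float64(114.1129920747227)) (np.float64(268.80615007059384), np.float64(114.06235248665347))
0.1 (np.float64(279.42239777584706), np.float64(111.53433567985266)) (np.float64(267.80156992525474), np.float64(111.47849162173196))
0.125 (np.float64(280.0774831206591), np.float64(108.07184993549112)) (np.float64(266.45073770031115), np.float64(108.0100974093086))
279 110
80 246 241 231 227 230 233 229 230 231 230 230 229 229 230 229 228 229 230 228 231 226 227 228 227 229 229 230 241 246 246 246 246 247 246
82 247 242 231 232 232 229 231 230 230 229 231 231 229 228 230 230 231 231 230 229 231 230 230 232 228 230 229 242 246 245 247 246 246 245
84 246 240 229 231 229 230 229 230 229 230 230 230 230 231 229 230 231 229 229 229 229 228 231 229 229 231 229 245 246 245 246 246 246 247
86 246 243 231 231 232 232 233 232 234 232 235 232
[... 3022 characters left out ...]

130 197 197 204 208 214 212 196 194 195 198 202 201 205 199 202 202 204 204 202 202 207 206 208 208 210 210 203 193 198 197 194 200 198 197
132 248 249 248 249 249 248 248 248 248 249 248 249 249 248 248 249 248 248 249 249 249 249 248 249 249 248 249 249 249 250 249 250 250 250
134 247 247 247 247 247 247 246 246 247 246 247 247 248 247 247 246 247 247 246 246 246 247 247 247 247 247 247 247 247 247 247 247 246 247
136 246 246 247 247 247 246 247 247 246 246 247 248 247 247 246 247 247 246 246 247 247 247 248 247 247 247 247 248 247 247 247 247 248 248
138 246 246 246 246 246 247 247 246 246 247 248 247 247 246 247 247 248 248 246 247 248 247 246 248 248 247 247 247 247 247 247 247 248 247
```

Run:
```python
import numpy as np,cv2
g=cv2.cvtColor(np.load('f1.npy'),cv2.COLOR_RGB2GRAY)
for v in range(0,92,2): print(v,''.join('#' if k<60 else '+' if k<120 else '-' if k<200 else '.' for k in g[v,215:345]))
```

```text
0 ##################################################################################################################################
2 ##################################################################################################################################
4 ##################################################################################################################################
6 ##################################################################################################################################
8 ##################################################################################################################################
10 ##################################################################################################################################
12 #####################+#+##########################################################+###############################################
14 #########+###########################+#############+###########################+##################################################
16 ##########+###################
[... 4358 characters left out ...]
..............................
82 ..................................................................................................................................
84 .................................................................................................................................-
86 .................................................................................................................................-
88 ..................................-------------------------------------------------..............................................-
90 ...............................-----------------------------------------------------.............................................-
```

The wrist image shows the pointer tip leaning about 8 px left of the centre tick, which is probably the stop. I'll push the rider about 28 mm further.

```bash
cat > ptr.py <<'E'
from h import *
o=r.observe();d=r.get_image('wrist');g=cv2.cvtColor(d['frame'],cv2.COLOR_RGB2GRAY)
print('t',o['t'],'x,y bal mm',(o['position'][:2]-C)@BX*1e3,(o['position'][:2]-C)@BY*1e3)
u,v=map(int,wproj(d,o,bal(0,0,.11)))
lo=max(0,v-80)
for k in range(lo+14,v-30,2): print(k,''.join('#' if q<60 else '+' if q<120 else '-' if q<200 else '.' for q in g[k,max(0,u-50):u+50]))
E
python3 -m jog '[-15,0,0,0,40, -30,0,0,0,40, -35,0,0,0,40, -35,5,0,0,40, -35,9,0,0,40, -35,14,0,0,40, -35,19,0,0,40, -35,24,0,0,40, -35,29,0,0,40, -35,32,0,0,40, -35,32,0,0,40, -35,28,0,0,40, -20,28,0,0,40, -5,28,0,0,40, 0,28,0,0,40, 0,28,0,0,40, 0,28,0,0,40,0,28,0,0,40,0,28,0,0,40]'; python3 ptr.py
```

```text
t: 17.5
position: [0.5053, 0.0518, 0.1047]
eef_rot: [[0.983, -0.183, -0.001], [-0.183, -0.983, 0.0], [-0.001, 0.0, -1.0]]
ft_force: [-0.4, 0.3, -0.4]
width: 0.0401
grip_force: 0.0
t 17.5 x,y bal mm -77.98442714964153 -26.969142092104125
44 ...................................-+##+##+-----++++++++++++++++++++++++++++++++++++++++++++++++++++
46 ..........---------++++++++++++++++++++++#####++++++++++++++++++++++++#+++++++++++++++#+++++++++++++
48 ++++++++++++++++++++++++++##+++++++++++++######+++++++++##+++++++++++++##+++++++++++++#+++++++++++++
50 ++++++++++++###++++++++++++###++++++++++++######+++++++++##+++++++++++++#++++++++++++++#++++++++++++
52 ##++++++++++++###++++++++++++##++++++++++++#####++++++++++++++++++++++++++++++++++++++++++++++++++++
54 ++###+++++++++++++++++++++++++++++++++++++++#####+++++++++++++++++++++++++++++++++++++++++++++++++++
56 +++++++++++++++++++++++++++++++++++++++++++++#####++++++++++++++++++++++++++++++++++++++++++++++++++
58 ++++++++++++++++++++++++++++++++++++++++++++++####++++++++++++++++++++++++++++++++++++++++++++++++++
60 ++++++++++++++++++++++++++++
[... 308 characters left out ...]
........................-+###+-.............................................
68 .........................................---------+#+++---------------------------------------------
70 ......--.----------------------+++++++++++++++++++++++#+++++++++++++++++++++++++++++++++++++++++++++
72 -+++++++++++++++++++++++++++++++++++++++++++++++++++++++++++++++++++++++++++++++++++++++++++++++++++
74 ..--++++++++++++++++++++++++++++++++++++++++++++++---+##+---------------............................
76 ......---++++------...................................++-...........................................
78 ....................................................................................................
```

```bash
cat >> h.py <<'E'
def wray(d,o,u,v):
    a=wonz(d,o,u,v,.2);b=wonz(d,o,u,v,.05);return a,b-a
def onbx(d,o,u,v,xp):
    a,w=wray(d,o,u,v);n=np.r_[BX,0];t=(xp-(a[:2]-C)@BX)/(w@n);p=a+t*w;return (p[:2]-C)@BY*1e3,p[2]*1e3
def tilt(d,o,pts,xp):
    q=np.array([onbx(d,o,u,v,xp) for u,v in pts]);s,c=np.polyfit(q[:,1],q[:,0],1);return -s,q[0],q[-1]
E
python3 - <<'E'
from h import *
o=r.observe();d=r.get_image('wrist')
u=int(wproj(d,o,bal(0,0,.11))[0])-50
P=[(u+43.5,48),(u+46.5,54),(u+49,60),(u+51,66),(u+54.5,74)]
o1=dict(o);o1['position']=np.array([.5108,.0791,.1044])
P1=[(265.5,46),(266.2,50),(267.3,54),(268,58),(270,64),(271,66),(273.5,74)]
for xp in (.015,.02,.025,.03,.035,.04): print(xp,tilt(d,o,P,xp),tilt(d,o1,P1,xp))
E
```

```text
0.015 (np.float64(0.07793333053257763), array([ -7.99048237, 174.56828312]), array([ -4.53372048, 129.07627216])) (np.float64(-0.0429431497104288), array([  4.94712147, 175.17329016]), array([  2.94736073, 127.35457673]))
0.02 (np.float64(0.07793333053257798), array([ -4.49811644, 155.94720454]), array([ -0.37043283, 101.62566503])) (np.float64(-0.042943149710428646), array([  5.55689085, 156.68074933]), array([ 3.1679202 , 99.55516388]))
0.025 (np.float64(0.0779333305325779), array([ -1.0057505 , 137.32612597]), array([ 3.79285482, 74.1750579 ])) (np.float64(-0.042943149710428584), array([  6.16666023, 138.18820849]), array([ 3.38847967, 71.75575104]))
0.03 (np.float64(0.07793333053257792), array([  2.48661543, 118.7050474 ]), array([ 7.95614247, 46.72445077])) (np.float64(-0.04294314971042868), array([  6.77642961, 119.69566765]), array([ 3.60903914, 43.95633819]))
0.035 (np.float64(0.07793333053257782), array([  5.97898137, 100.08396883]), array([12.11943012, 19.27384363])) (np.float64(-0.0429431497104284), array([  7.38619899, 101.20312682]), array([ 3.82959861, 16.15692535]))
0.04 (np.float64(0.0779333305325779), array([ 9.47134731, 81.46289025]), array([16.28271776, -8.1767635 ])) (np.float64(-0.04294314971042853), array([ 7.99596836, 82.71058598]), array([  4.05015808, -11.6424875 ]))
```

```bash
python3 -m jog '[0,-14,0,0,40, 0,-28,0,0,40, 0,-28,0,0,40]'; python3 ptr.py
```

```text
t: 17.9
position: [0.5115, 0.0833, 0.1047]
eef_rot: [[0.984, -0.178, 0.001], [-0.178, -0.984, 0.002], [0.0, -0.003, -1.0]]
ft_force: [0.5, 0.6, 0.1]
width: 0.0398
grip_force: 0.0
t 17.9 x,y bal mm -77.81452346746218 5.083273093170082
44 ++++++++++++++++++++++++++++++++++++++++++++++++++++++++#++++++++++++++-------------................
46 +++++++++++++##+++++++++++++##++++++++++++++#+++++++++##+++#++++++++++++++++++++++++++++++++++++++++
48 #+++++++++++++#+++++++++++++##+++++++++++++##++++++++####+##+++++++++++++##+++++++++++++##++++++++++
50 #+++++++++++++##+++++++++++++#+++++++++++++##++++++++###++##++++++++++++##+++++++++++++##+++++++++++
52 +++++++++++++++++++++++++++++++++++++++++++##++++++######+++++++++++++++++++++++++++++##++++++++++++
54 +++++++++++++++++++++++++++++++++++++++++++#+++++++#+##+++++++++++++++++++++++++++++++++++++++++++++
56 ++++++++++++++++++++++++++++++++++++++++++++++++++###+++++++++++++++++++++++++++++++++++++++++++++++
58 +++++++++++++++++++++++++++++++++++++++++++++++++#++#+++++++++++++++++++++++++++++++++++++++++++++++
60 +++++++++++++++++++++++++++++++
[... 305 characters left out ...]
....................-+#+#+..................................................
68 -------------------------------------------++##++---------------------------........................
70 ++++++++++++++++++++++++++++++++++++++++++++++++++++++++++++++++++++++++++++++++++++----------------
72 ++++++++++++++++++++++++++++++++++++++++++++++++++++++++++++++++++++++++++++++++++++++++++++++++++-.
74 --------------..........................-++#+---------------------++++++++++++++++++++++++++++++-...
76 .........................................-+-........................................................
78 ....................................................................................................
```

```bash
python3 -m jog '[0,5,0,0,40, 0,5,0,0,40, 0,5,0,0,40, 0,5,0,0,40, 0,5,0,0,40, 0,5,0,0,40, 0,5,0,0,40, 0,5,0,0,40, 0,5,0,0,40, 0,5,0,0,40]'
cat >> ptr.py <<'E'
b=max(0,u-50)
import sys
# pointer: start at foot (lowest dark spot rows 74-78), track upwards
def col(k,c0,w):
    s=255.-cv2.GaussianBlur(g,(1,3),0)[k,int(c0)-w:int(c0)+w+1].astype(float);s-=np.median(s);s=np.clip(s-15,0,None);return int(c0)-w+(s*np.arange(len(s))).sum()/max(s.sum(),1e-6)
k0=66;row=g[62:67,b+15:b+85].mean(0);c=b+15+int(row.argmin());P=[]
for k in range(66,50,-2): c=col(k,c,6);P.append((c,k))
print('base',b,'pts',[(round(x-b,1),k) for x,k in P]);print('tilt',tilt(d,o,P,.0285))
E
python3 ptr.py
```

```text
t: 18.95
position: [0.5102, 0.0743, 0.1047]
eef_rot: [[0.983, -0.183, -0.0], [-0.183, -0.983, 0.0], [-0.0, -0.0, -1.0]]
ft_force: [0.9, 0.5, -0.2]
width: 0.0399
grip_force: 0.0
t 18.95 x,y bal mm -77.47448995027169 -3.93943767865218
44 ..........-----------------------------++++++++++++++++++++++++++-++--------------------------......
46 +++++++++++++++++++++++++++++++++++++++++++#++++++#+++++++++++++++++++++++++++++++++++++++++++++++++
48 ++++++++++++##++++++++++++++#++++++++++++++##+++++#++##+++#++++++++++++++##+++++++++++++#+++++++++++
50 #+++++++++++++##++++++++++++##++++++++++++++#++++###+##+++#+++++++++++++##+++++++++++++##+++++++++++
52 +#++++++++++++++++++++++++++++++++++++++++++#++++###+#++++++++++++++++++++++++++++++++++++++++++++++
54 +++++++-++++++++++++++++++++++++++++++++++++#++++##+#+++++++++++++++++++++++++++++++++++++++++++++++
56 ++++++++++++++++++++++++++++++++++++++++++++++++##+##+++++++++++++++++++++++++++++++++++++++++++++++
58 ++++++++++++++++++++++++++++++++++++++++++++++++##+#++++++++++++++++++++++++++++++++++++++++++++++++
60 ++++++++++++++++++++++++++++++++
[... 623 characters left out ...]
+++++++++++++++++++++++++++++++++++++++++++++++++++++++++++++++++++++
74 ++++++++++++++++++++++++++++----------------+#+++------------------------------+++++++++++++++++++++
76 .............................................+#+....................................................
78 ....................................................................................................
base 219 pts [(np.float64(47.9), 66), (np.float64(48.2), 64), (np.float64(48.7), 62), (np.float64(49.1), 60), (np.float64(49.7), 58), (np.float64(50.0), 56), (np.float64(43.0), 54), (np.float64(45.6), 52)]
tilt (np.float64(-0.015422929228338855), array([ 2.33302894, 81.08658478]), array([  2.51326962, 115.28659841]))
```

The pointer has now swung past centre: about −6 px at a reading of 50 and +8 px at 78. The balance point is therefore near 63–64. I'll push the rider back gently with the other finger.

```bash
python3 -m jog '[0,14,0,0,40, -15,14,0,0,40, -30,14,0,0,40, -35,14,0,0,40, -35,9,0,0,40, -35,4,0,0,40, -35,0,0,0,40, -35,-4,0,0,40, -35,-8,0,0,40, -35,-11,0,0,40, -35,-13,0,0,40, -35,-13,0,0,40, -35,-9,0,0,40, -20,-8,0,0,40, -5,-4,0,0,40, 0,-4,0,0,40]'
python3 -m jog '[0,0,0,0,40,0,0,0,0,40,0,0,0,0,40,0,0,0,0,40,0,0,0,0,40,0,0,0,0,40,0,0,0,0,40,0,0,0,0,40,0,0,0,0,40,0,0,0,0,40,0,0,0,0,40,0,0,0,0,40,0,0,0,0,40,0,0,0,0,40]';python3 ptr.py
```

```text
t: 20.6
position: [0.5121, 0.077, 0.1047]
eef_rot: [[0.983, -0.185, 0.001], [-0.185, -0.983, -0.0], [0.001, 0.0, -1.0]]
ft_force: [0.9, -0.1, 0.9]
width: 0.04
grip_force: 0.0
t: 22.0
position: [0.5109, 0.0782, 0.1047]
eef_rot: [[0.983, -0.183, -0.0], [-0.183, -0.983, 0.0], [-0.0, -0.0, -1.0]]
ft_force: [0.5, -0.6, -0.7]
width: 0.0399
grip_force: 0.0
t 22.0 x,y bal mm -77.4640541933521 -0.0115866397116509
44 ...------------------------------+-++++-++###+++++++++++++++-++-----------------------..............
46 +++++++++++++++++++++++++++++++++++++++++#+++#++++++++++++++++++++++++++++++++++++++++++++++++++++++
48 +++++++++++++##+++++++++++++##+++++++++++##++#++++++++++++##++++++++++++++#++++++++++++++#++++++++++
50 #+++++++++++++##+++++++++++++#+++++++++++#####++++++++++++##++++++++++++##++++++++++++++#+++++++++++
52 +#+++++++++++++++++++++++++++++++++++++++##+##+++++++++++++++++++++++++++++++++++++++++#++++++++++++
54 ++++++++++++++++++++++++++++++++++++++++++##+#++++++++++++++++++++++++++++++++++++++++++++++++++++++
56 ++++++++++++++++++++++++++++++++++++++++++##+++++++++++++++++++++
[... 797 characters left out ...]
++++++++++++++++++++++++++++++++++++++++++++++++++++++++++++++++++++++
74 +++++++++++++++++++-+---------------------++++++--------------------------++++++++++++++++++++++++--
76 ...........................................-++-.....................................................
78 ....................................................................................................
base 227 pts [(np.float64(44.0), 66), (np.float64(44.0), 64), (np.float64(43.9), 62), (np.float64(43.8), 60), (np.float64(43.6), 58), (np.float64(43.5), 56), (np.float64(43.4), 54), (np.float64(43.1), 52)]
tilt (np.float64(0.001684702601015611), array([ 3.87885388, 81.126538  ]), array([  3.81741415, 115.29252881]))
```

The pointer now stands nearly vertical on the centre tick. A subpixel check after more settling:

```bash
python3 -m jog '[0,0,0,0,40,0,0,0,0,40,0,0,0,0,40,0,0,0,0,40,0,0,0,0,40,0,0,0,0,40,0,0,0,0,40,0,0,0,0,40,0,0,0,0,40,0,0,0,0,40]' >/dev/null
python3 - <<'E'
from h import *
o=r.observe();print(o['t'],o['position'])
g=np.mean([cv2.cvtColor(r.get_image('wrist')['frame'],cv2.COLOR_RGB2GRAY).astype(float) for _ in range(4)],0);d=r.get_image('wrist')
def cen(k,a,b):
    s=g[k,a:b];w=np.clip(np.median(s)-12-s,0,None);return a+(w*np.arange(b-a)).sum()/max(w.sum(),1e-6)
for k in (48,49,50): print(k,[round(cen(k,227+c-5,227+c+6)-227,2) for c in (14,28,43,58,73)])
for k in (30,34,38,41): 
    s=g[k,255:290];w=np.clip(130-s,0,None);print('mark',k,round(28+(w*np.arange(35)).sum()/w.sum(),2))
P=[]
for k in range(52,68):
    P.append((cen(k,227+43-8,227+43+9),k))
print([round(p[0]-227,2) for p in P]);print(tilt(d,o,P,.0285))
E
```

```text
23.05 [0.51091001 0.07821906 0.10469117]
48 [np.float64(13.73), np.float64(28.72), np.float64(44.0), np.float64(58.59), np.float64(73.66)]
49 [np.float64(13.97), np.float64(28.92), np.float64(43.0), np.float64(58.33), np.float64(73.39)]
50 [np.float64(14.54), np.float64(29.07), np.float64(43.03), np.float64(58.31), np.float64(72.97)]
mark 30 44.32
mark 34 42.89
mark 38 43.02
mark 41 43.38
[np.float64(43.43), np.float64(43.43), np.float64(43.45), np.float64(43.47), np.float64(43.56), np.float64(43.55), np.float64(43.65), np.float64(43.74), np.float64(43.75), np.float64(43.91), np.float64(43.91), np.float64(44.01), np.float64(44.03), np.float64(44.05), np.float64(44.03), np.float64(44.02)]
(np.float64(0.004397876202654904), array([  3.70568503, 115.2472633 ]), array([ 3.95160396, 78.07322652]))
```

Tip, centre tick and mark agree to within about 0.4 px, roughly 0.005 rad or under 1 g. I'll withdraw straight up, confirm, and hand in.

```bash
python3 -m jog '[0,0,-20,0,40, 0,0,-50,0,40, 0,0,-90,0,40, 0,0,-120,0,40, 0,0,-130,0,40, 0,0,-130,0,40,0,0,-130,0,40,0,0,-130,0,40,0,0,-130,0,40,0,0,-130,0,40,0,0,-130,0,40]'
python3 - <<'E'
from h import *
o=r.observe();d=r.get_image('wrist');g=cv2.cvtColor(d['frame'],cv2.COLOR_RGB2GRAY)
u,v=map(int,wproj(d,o,bal(.03,.004,.115)))
for k in range(v-20,v+24): print(k,''.join('#' if q<60 else '+' if q<120 else '-' if q<200 else '.' for q in g[k,u-35:u+35]))
E
```

```text
t: 24.4
position: [0.5107, 0.0781, 0.2341]
eef_rot: [[0.983, -0.183, -0.001], [-0.183, -0.983, -0.0], [-0.001, 0.0, -1.0]]
ft_force: [-0.5, 0.7, -0.2]
width: 0.0401
grip_force: 0.0
65 -----------------..............--...................------------------
66 ...............................-......................................
67 ...............................-......................................
68 ...............................-......................................
69 ...............................-......................................
70 ...............................-......................................
71 ...............................-......................................
72 ...............................-......................................
73 ...............................-......................................
74 ...............................-......................................
75 ...............................-......................................
76 ...............................-......................................
77 ............................
[... 1645 characters left out ...]
.........................
100 ......................................................................
101 ......................................................................
102 ......................................................................
103 ......................................................................
104 ......................................................................
105 ......................................................................
106 ......................................................................
107 ......................................................................
108 ......................................................................
```

The pointer, centre tick and mark are in line, and the arm is clear of the balance.

```bash
python3 -c "
from workcell import r
print(r.close_job())"
```

```text
the job is handed in; nothing more can be done
None
```

The flange weighs about 364 g (200 g + 100 g on the pan, rider near 64 mm, good to a few grams); the balance came to rest level, pointer on the centre mark to within about 1 g, and the job was handed in at about 24 s.

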